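# Fit the oblong former in the bending jig

### The arm

A 6-joint arm with a two-finger parallel gripper is mounted at the origin on a cart in front of the work surface, level with it; the furniture and walls round the work are solid. World frame = base frame: x ahead of the robot, y to its left, z up, the work surface at z = 0. Lengths are in mm, angles in rad, forces in N, time in s.
With the tool pointing down it reaches from about 350 to 775 mm from the base axis. Payload 7.3 kg.
Tool frame: the origin (TCP) lies at the very end of the fingers, on their centre line; the grasp point (between the pads) lies 19 mm behind it; z points along the fingers, y is the line along which they close (so a half turn about z gives the same grasp; the last joint's range is limited). The gripper opens to 92 mm and grips with 3 to 60 N. Pads are 19 mm wide; open, the fingers measure 130 mm over their backs; the gripper's body (75 mm by 190 mm) begins 47 mm behind the grasp point.
Start: joints at [-1.375, 0.342, 1.524, -0, 1.275, -0.146], TCP at [175.994, -494.642, 226.741] pointing down, gripper open.
Joint ranges: [-2.53, 2.53], [-0.77, 2.02], [0.04, 2.7], [-1, 4.14], [0.28, 2.66], [-3.11, 3.11]. Speed limits (rad/s): [2.57, 2.57, 3.14, 3.14, 3.14, 3.14].

### API

Orientations are given as [roll, pitch, yaw] about the fixed x, y, z axes, in that order (R = Rz(yaw) Ry(pitch) Rx(roll)).
In Python, from plant import bot gives the robot as it stands.
- The arm moves only by the tool apply_moves, never from a script. Its argument "motion" is text: rows parted by semicolons, each of 4 numbers parted by spaces: the shift along the tool's x, y, z in m, then the turn about the tool's z in degrees. A call has 1 to 8 rows; each row shifts and turns the commanded pose from where the row before left it, along the tool's axes as they then stand; what a row does not reach is not made up. A row lasts 1/8 s, in which the tool goes at most 62.5 mm and 10.7 degrees, less where a joint would pass 70% of its speed; a pose out of reach is approached as far as the arm can. A call with a gripper value outside its range is refused whole. "fingers" is the opening, from -1 (shut) to 1 (fully open), set as the call begins (left out, the last holds). The fingers move at their own pace and stop on an object; the grip force is fixed at half the most. Time passes only in rows, so rows that do not move let the fingers close. It gives the time, the measured TCP pose, the force, the opening and the grip force at its end, in the units of the state.
- bot.get_obs(): the state, without advancing time (a new reading comes with each control period).
- bot.capture(name): name is "scene" or "top" or "wrist"; returns a dict with "img" (384x512x3 uint8, blue, green, red), "range_z" (384x512 float32, mm along the optical axis (not along the pixel's ray), 0 where there is no reading), "fx", "fy", "cx", "cy" (pixels), "world_from_camera" (4x4, takes a point from camera to world coordinates); the wrist camera has in their place "mount" (4x4, takes a point from camera to tool coordinates, whose origin is the TCP and whose axes are the flange's). Camera axes: x right, y down, z forward; pixel columns grow to the right and rows downward; lengths in mm; the calibration is good to about 2 mm. The wrist camera is an equidistant fisheye: a pixel r from the principal point sees the ray r / f radians off the axis. A picture is of the moment at which its call begins: read the wrist's pose just before it.
- bot.close_job(): hands the job in; it is judged then, once.
Trained networks look in a picture, given as the dict that the camera call returned (one of the last four; its "shot" number tells which), for a name from the list of things; names that differ only in an ending like _2 or _b are one class to them, and where a whole thing is asked for, a point or a joint stands for the part that bears it (a point fixed in the world has none). Each returns a list of dicts, best first, with "p" (0 to 1); they miss things now and then, are a little off and sometimes report something else, mostly with a low value. They report only what shows in the picture. A call takes as long as a camera call.
- bot.cut_out(picture, thing): "pixels" (384x512 bool, what is visible of it) and "point" ([column, row] in pixels, amid what is visible of it).
The state is a dict: "time": time; "joint_positions": joint angles; "dq": joint speeds; "tau": joint torques, N m; "tool_pos": TCP position; "tcp_rot": TCP orientation; "contact_force": force on the tool from outside, world axes, zero at the start; "moment": the same for the moment, N m; "grip_width": finger opening in mm; "finger_force": force on a finger pad.
Only numpy, scipy, OpenCV 4.12 (cv2) and the standard library are available. Lean on these libraries where they do the work, as an engineer would, in place of code of your own. Each camera call takes 0.05 s, during which the arm holds its last target. There are 200 camera calls.

### The job

Slide the cover of the wooden die box back to see which pocket holds the former with the oblong post, and lift that former out, leaving the round-post one in its pocket. Set it on the bending jig's plate in front of the slideway, head first, and push it in under the keepers, fully home against the end stop, so that the spring catch clicks in behind its shoulder; let go and leave the things lying round about undisturbed.

Things in the scene. Friction and masses are not known exactly. Their poses are not given: they have to be found in the camera images.
- jig: Dark steel bending jig, fixed. Origin at bench level under the middle of the slideway's mouth; x into the slideway (push direction), y left, z up. Plate 8 mm thick, x -85 to 94, y -43 to 54 mm; the bare plate before the mouth is where a former is set down. Slideway 46 mm wide, from x = 0 to the end stop at x = 76. Two 10 mm pins stand on the stop, up to z = 45 mm.
- jig_mouth (a point): Middle of the slideway's mouth, on the plate (z = 8 mm); axes as the jig. Rails rise to z = 23.5 mm. Two flared cheeks, as high, widen the mouth to 64 mm at x = -24. Keeper strips (z = 23.5 to 28 mm, from x = 20 right and 41 left, to the stop) overhang each side by 5 mm, so a former goes in only by sliding from the mouth, not from above.
- jig_home (a point): Where point oblong_former_mid lies when the former is home against the end stop: 40 mm inside the mouth, 24 mm above the bench, axes as the jig. The shank's rear end is then 4 mm outside the mouth. With the catch in, the former has 2.5 mm of play back from there.
- catch (a joint): Angle (rad) of the bright spring catch at the slideway's left, a lever on an upright pivot with a knob. 0: at rest, its nose 5 mm into the way. The head's side pushes it out to about 0.1; it springs back to 0 once the head's shoulder has passed. Its spring (3 to 4 N at the nose) makes the former take about 3 to 8 N to push.
- catch_nose (a point): Inner rear corner of the catch's nose, 21 mm above the bench; at rest 37.5 mm inside the mouth and 18 mm left of its middle.
- die_box: Wooden die box, fixed, 96 x 136 x 50 mm (x, y, z). Origin centre of underside; x from the side where the cover comes out (nearer the robot) to the back, y left. Two pockets at y = +26.5 and -26.5 mm on a floor 6 mm above the bench each hold a former, head towards +x; a web between is 10 mm high. Inner walls at x = -43, 43, y = -61.5, 61.5; sides 50 mm high, front 40, back 45.
- cover (a joint): How far (m) the box's board cover has slid along the box's -x, towards the robot, in its grooves: 0 shut, 0.088 fully open, when both formers are clear. Board 4 mm thick, upper face 45 mm above the bench. It cannot be lifted off, takes about 2 N to slide and stays where it is left.
- cover_batten (a point): Middle of the top of the batten on the cover, by which it is pushed: 8 mm thick (box x), 70 mm long (box y), 11 mm high above the cover. Cover shut: x = 29 mm in the box; it moves with the cover.
- oblong_former_mid (a point): Oiled steel former to fit, 0.4 kg; point at its post's centre, 16 mm above its underside; x to its head. Head 44 mm wide, x 0 to 36, chamfered in front; shank 28 wide back to x = -44; both 14 high. The shank's flat rear end is where it is pushed, low down. Post to lift by: 36 long, 20 wide, 14 to 32 above the underside, flat sides, round front. In the box it has 24 mm free at each side.
- round_former_mid (a point): The same point of the other former: alike, but its post is a round one, 22 mm across. It stays in its pocket.
- hook: Bystander: forged hook blank lying behind the box, about 130 x 53 x 8 mm. Leave it.
- nut: Bystander: dark hexagon nut, 24 x 27 x 19 mm, near the bench's front edge. Leave it.
- oil_can: Bystander: green oil can with a bent spout, 176 mm tall, standing behind the press. Leave it.

How it is judged:
By the outcome, as a careful person would: the job done as asked, in the order asked, and still so for the second after the job is handed in, with the robot touching nothing.
It also fails if it takes over 72 s, if anything falls off the work surface, if the arm or the gripper's body presses on something with over 40 N, if the wrist force passes 120 N, or if a joint passes its speed limit or range.

## Working session

There is one attempt and no reset: what is moved stays moved. The work goes in short steps, Python scripts to look and compute and a tool call to move; the robot and the scene stay as the last step left them, time stands still between calls to the robot, and variables do not carry over. Pictures are saved under pics/ and viewed, at most 10 in all, crops included, and the job is handed in when it is done.

Besides the shell and the picture viewer there is one more tool, called after ">>>" as a command line: name --argument value ..., lists and objects as JSON in quotes. apply_moves: Moves the arm, as the interface text tells. Its arguments: {"type":"object","properties":{"motion":{"type":"string"},"fingers":{"type":"number"}},"required":["motion"]}

```bash
mkdir -p pics; ls
cat > h.py <<'E'
import numpy as np,cv2
from plant import bot
def pts(c,mask=None):
    z=c["range_z"];v,u=np.nonzero((z>0)&(mask if mask is not None else True))
    Z=z[v,u];P=np.stack([(u-c["cx"])/c["fx"]*Z,(v-c["cy"])/c["fy"]*Z,Z,np.ones_like(Z)])
    return (c["world_from_camera"]@P)[:3].T,u,v
E
python3 - <<'E'
from h import *
o=bot.get_obs();print({k:np.round(v,3) for k,v in o.items()})
ims=[]
for n in ["top","scene"]:
    c=bot.capture(n);ims.append(c["img"]);cv2.imwrite(f"pics/{n}0.png",c["img"])
    print(n,np.round(c["world_from_camera"],3).tolist(),c["fx"])
    for t in ["jig","die_box","cover","catch","nut","hook","oil_can"]:
        for r in bot.cut_out(c,t)[:1]:
            P,u,v=pts(c,r["pixels"])
            if len(P): print(t,round(r["p"],2),np.round(r["point"]),len(P),np.round(np.percentile(P,[2,50,98],axis=0)).tolist())
E
```

```text
pics
{'time': np.float64(0.0), 'joint_positions': array([-1.375,  0.343,  1.525, -0.   ,  1.275, -0.146]), 'dq': array([ 0.001,  0.   ,  0.001,  0.   , -0.001,  0.002]), 'tau': array([ 1.0000e-03, -4.3124e+01, -2.4421e+01,  7.2000e-02,  5.6000e-02,
       -0.0000e+00]), 'tool_pos': array([ 175.892, -494.234,  226.045]), 'tcp_rot': array([-3.14 , -0.   ,  0.342]), 'contact_force': array([ 0.77 , -0.18 , -0.496]), 'moment': array([-0.045, -0.014,  0.033]), 'finger_force': np.float64(0.0), 'grip_width': np.float64(92.026)}
top [[-0.028, -0.998, 0.064, 461.095], [-0.999, 0.027, -0.023, 49.499], [0.022, -0.064, -0.998, 1229.714], [0.0, 0.0, 0.0, 1.0]] 489.94653214855975
jig 0.55 [223. 173.] 2703 [[505.0, 60.0, 3.0], [589.0, 109.0, 9.0], [672.0, 158.0, 32.0]]
die_box 0.61 [332. 201.] 2482 [[447.0, -223.0, 5.0], [498.0, -157.0, 44.0], [550.0, -90.0, 55.0]]
cover 0.87 [331. 206.] 1935 [[445.0, -220.0, 37.0], [489.0, -159.0, 45.0], [533.0, -100.0, 55.0]]
catch 0.6 [215. 164.] 59 [[591.0, 121.0, 10.0], [611.0, 129.0, 21.0], [623.0, 136.0, 37.0]]
hook 0.78 [289. 151.] 259 [[596.0, -88.0, 0.0], [627.0, -64.0, 8.0], [701.0, -51.0, 13.0]]
oil_can 0.92 [169. 134.] 745 [[634.0, 206.0, 8.0], [662.0, 233.0, 63.0], [699.0, 269.0, 153.0]]
scene [[-0.728, -0.457, 0.511, 71.466], [-0.685, 0.467, -0.559, 509.136], [0.017, -0.757, -0.653, 629.169], [0.0, 0.0, 0.0, 1.0]] 382.689614641459
jig 0.58 [216. 220.] 1447 [[500.0, 68.0, 4.0], [548.0, 97.0, 9.0], [662.0, 165.0, 33.0]]
die_box 0.84 [306. 171.] 2020 [[448.0, -221.0, 4.0], [494.0, -136.0, 45.0], [552.0, -88.0, 56.0]]
cover 0.88 [312. 168.] 925 [[447.0, -213.0, 44.0], [488.0, -155.0, 46.0], [526.0, -104.0, 57.0]]
nut 0.52 [306. 240.] 141 [[356.0, 7.0, 2.0], [368.0, 22.0, 16.0], [381.0, 30.0, 21.0]]
hook 0.71 [240. 173.] 222 [[597.0, -86.0, 1.0], [633.0, -61.0, 8.0], [702.0, -42.0, 11.0]]
oil_can 0.93 [126. 226.] 354 [[638.0, 254.0, 5.0], [653.0, 267.0, 37.0], [683.0, 274.0, 159.0]]
```

View pics/top0.png

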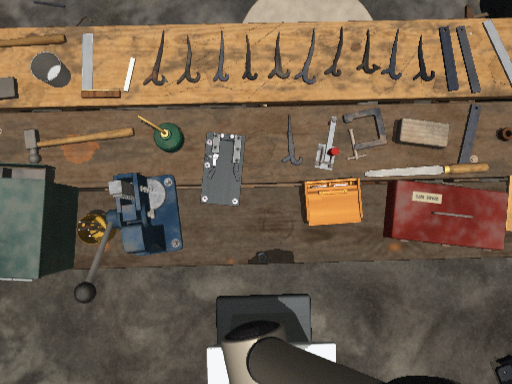

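View pics/scene0.png

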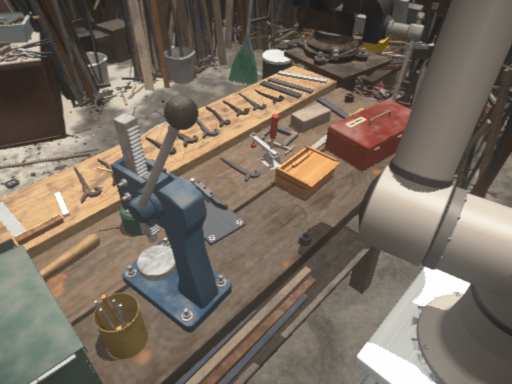

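The top view shows the box at about (332,203), with its batten near the back edge at row 184, and the jig at (222,168) with the slideway at the far end. The nut is near the front edge. Next I fit poses.

Run:
```python
from h import *
c=bot.capture("top")
def rect(Q,n):
    r=cv2.minAreaRect(Q[:,:2].astype(np.float32));print(n,len(Q),np.round(r[0],1),np.round(r[1],1),round(r[2],2))
P,u,v=pts(c)
def box(x0,x1,y0,y1,z0,z1):return P[(P[:,0]>x0)&(P[:,0]<x1)&(P[:,1]>y0)&(P[:,1]<y1)&(P[:,2]>z0)&(P[:,2]<z1)]
rect(box(430,570,-240,-75,30,70),"box")
rect(box(430,570,-240,-75,51.5,70),"batten")
for i in range(3):
    m=bot.cut_out(c,"jig")
J=box(480,700,40,180,4,60)
rect(J,"jig all")
rect(box(480,700,40,180,18,60),"jig high"); rect(box(480,700,40,180,36,60),"pins")
bench=box(400,480,-60,60,-20,20);print("bench z",np.median(bench[:,2]))
pl=box(520,570,80,130,0,20);print("plate z",np.median(pl[:,2]))
for t in ["jig","cover_batten","die_box"]:
  for r in bot.cut_out(c,t)[:1]:
    cn=max(cv2.findContours(r["pixels"].astype(np.uint8),0,1)[0],key=len)
    print(t,cv2.minAreaRect(cn))
im=c["img"]
a=cv2.resize(im[120:220,190:260],None,fx=6,fy=6,interpolation=2); b=cv2.resize(im[120:220,280:342+30],None,fx=4,fy=6,interpolation=2)
cv2.imwrite("pics/crop1.png",np.hstack([a,b])[:600,:800])
```

```text
box 2247 [ 498.3 -158.8] [107.  137.3] 2.51
batten 113 [ 500.  -157.9] [ 75.  134.4] 1.52
jig all 2657 [588.8 110.1] [136.1 218.4] 88.87
jig high 586 [616.6 107.7] [ 87.2 113.3] 85.62
pins 33 [649.7 112.1] [28.5 71.9] 42.14
bench z -0.3702160396836689
plate z 7.590397258642497
jig ((222.72134399414062, 169.06556701660156), (39.47358322143555, 71.16109466552734), 5.19442892074585)
cover_batten ((333.659912109375, 205.23858642578125), (37.19095993041992, 50.58540344238281), 85.91438293457031)
die_box ((332.13958740234375, 201.45433044433594), (45.09938049316406, 58.636322021484375), 85.91438293457031)
```

View pics/crop1.png

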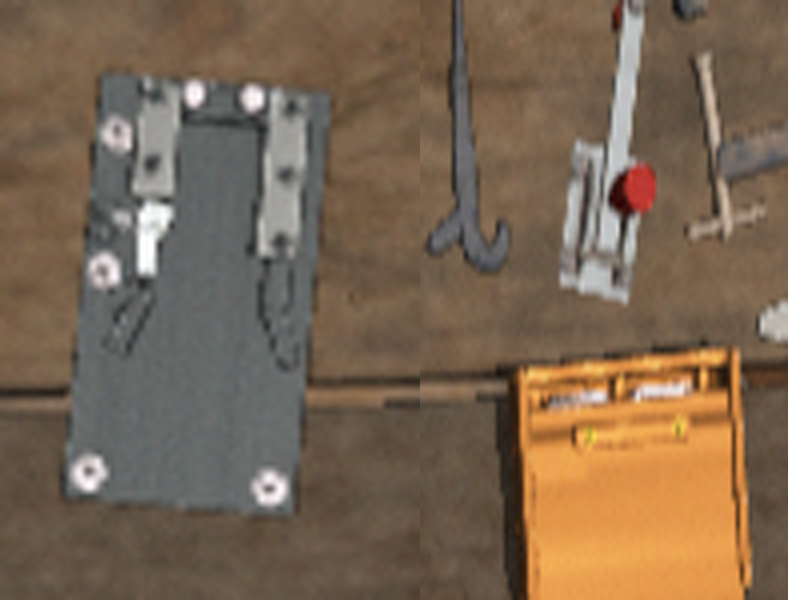

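The crop shows the jig plate's mouth facing the robot, yawed slightly clockwise, with the catch on the left. The batten is near (333,192) in the full image, and the box is yawed about +2.4°. I move over the box.

>>> apply_moves --motion "0 0 0 8.6; 0 0 0 8.6; 0.04 -0.04 0 0; 0.04 -0.04 0 0; 0.04 -0.04 0 0; 0.04 -0.04 0 0; 0.04 -0.04 0 0; 0.04 -0.04 0 0" --fingers -1

```text
time: 2.15
tool_pos: [406.9, -243.4, 227.0]
tcp_rot: [3.141, -0.001, 0.041]
contact_force: [0.4, -0.8, 0.4]
grip_width: 16.2
finger_force: 0.0
```

>>> apply_moves --motion "0.04 -0.04 0 0; 0.035 -0.035 0 0; 0 0 0 0; 0 0 0 0"

```text
time: 2.65
tool_pos: [477.3, -167.0, 226.6]
tcp_rot: [3.141, 0.001, 0.042]
contact_force: [0.3, 0.0, -0.2]
grip_width: 0.1
finger_force: 0.0
```

```bash
cat >> h.py <<'E'
from scipy.spatial.transform import Rotation as R
def wcap():
    o=bot.get_obs();c=bot.capture("wrist")
    T=np.eye(4);T[:3,:3]=R.from_euler("xyz",o["tcp_rot"]).as_matrix();T[:3,3]=o["tool_pos"]
    c["W"]=T@c["mount"];c["o"]=o
    return c
def wpts(c,mask=None):
    z=c["range_z"];v,u=np.nonzero((z>0)&(mask if mask is not None else True))
    return wray(c,u,v,z[v,u]),u,v
def wdir(c,u,v):
    a=(np.asarray(u,float)-c["cx"])/c["fx"];b=(np.asarray(v,float)-c["cy"])/c["fy"];r=np.hypot(a,b)+1e-9
    s=np.tan(r)/r
    return np.stack([a*s,b*s,np.ones_like(a)])
def wray(c,u,v,Z):
    return (c["W"][:3,:3]@(wdir(c,u,v)*Z)).T+c["W"][:3,3]
def wplane(c,u,v,z):  # intersect pixel rays with horizontal plane
    d=c["W"][:3,:3]@wdir(c,u,v);t=(z-c["W"][2,3])/d[2]
    return (d*t).T+c["W"][:3,3]
E
python3 - <<'E'
from h import *
c=wcap();print(np.round(c["o"]["tool_pos"],1),np.round(c["o"]["tcp_rot"],3),np.round(c["mount"],2).tolist(),c["fx"],c["cx"],c["cy"])
cv2.imwrite("pics/w1.png",c["img"]);np.savez("w1.npz",**{k:c[k] for k in("img","range_z","W","fx","fy","cx","cy")})
P,u,v=wpts(c)
def sel(x0,x1,y0,y1,z0,z1):return P[(P[:,0]>x0)&(P[:,0]<x1)&(P[:,1]>y0)&(P[:,1]<y1)&(P[:,2]>z0)&(P[:,2]<z1)]
for n,a in dict(box=(430,570,-240,-75,30,70),batten=(450,540,-205,-115,52.5,60)).items():
    Q=sel(*a);r=cv2.minAreaRect(Q[:,:2].astype(np.float32));print(n,len(Q),r,np.median(Q,axis=0))
for t in["cover_batten","die_box","cover"]:
  for r in bot.cut_out(c,t)[:1]:
    Q=wpts(c,r["pixels"])[0];print(t,r["p"],r["point"],cv2.minAreaRect(Q[:,:2].astype(np.float32)))
E
```

```text
[ 477.3 -167.   226.6] [3.141e+00 1.000e-03 4.200e-02] [[-0.0, -0.97, -0.26, 69.56], [1.0, -0.0, -0.0, -0.39], [0.0, -0.26, 0.97, -156.75], [0.0, 0.0, 0.0, 1.0]] 297.3186396354542 255.32302547604363 193.46924546008722
box 9587 ((499.7838439941406, -157.96826171875), (107.41437530517578, 136.7483367919922), 2.393397569656372) [ 496.91893871 -158.52544082   43.9861438 ]
batten 433 ((523.1408081054688, -156.255126953125), (7.046187400817871, 68.8974838256836), 2.239825963973999) [ 523.21022452 -157.34376696   54.69036545]
cover_batten 0.95 [250.7, 162.9] ((484.4048156738281, -158.38674926757812), (104.8147964477539, 126.19876098632812), 3.187185764312744)
die_box 0.66 [250.3, 158.2] ((492.18487548828125, -152.3690948486328), (122.43941497802734, 147.697998046875), 3.3065764904022217)
cover 0.87 [247.0, 162.7] ((484.12872314453125, -158.79672241210938), (104.95699310302734, 126.1909408569336), 2.561558246612549)
```

View pics/w1.png

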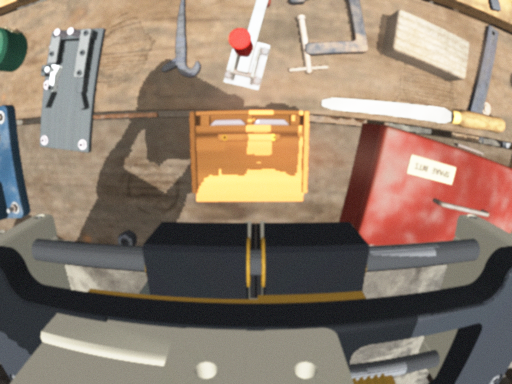

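The wrist view shows the box at (250,158) with the batten along row ~135. The cover is already open about 11 mm. The batten centre is (523,-156) at yaw 2.4°, and the box centre is about (505.3,-157.7). I go down behind the batten.

>>> apply_moves --motion "0.032 -0.004 0 0; 0.032 -0.004 0 0; 0 0 0.05 0; 0 0 0.05 0; 0 0 0.045 0; 0 0 0.02 0; 0 0 0.0125 0; 0 0 0 0"

```text
time: 3.85
tool_pos: [540.9, -156.6, 48.9]
tcp_rot: [-3.141, 0.001, 0.041]
contact_force: [0.8, 0.5, 0.5]
grip_width: 0.7
finger_force: 0.0
```

>>> apply_moves --motion "-0.004 0 0 0; -0.01 0 0 0; -0.012 0 0 0; -0.012 0 0 0; -0.012 0 0 0; -0.012 0 0 0; -0.01 0 0 0; 0 0 0 0"

```text
time: 4.85
tool_pos: [468.0, -158.9, 49.0]
tcp_rot: [-3.141, 0.002, 0.041]
contact_force: [0.1, -0.3, -0.3]
grip_width: 0.1
finger_force: 0.0
```

>>> apply_moves --motion "-0.004 0 0 0; -0.003 0 0 0; -0.002 0 0 0; 0 0 0 0"

```text
time: 5.35
tool_pos: [461.0, -159.5, 49.2]
tcp_rot: [3.141, -0.001, 0.041]
contact_force: [4.9, 2.4, -3.5]
grip_width: 0.5
finger_force: 2.4
```

>>> apply_moves --motion "-0.002 0 0 0; -0.002 0 0 0; 0 0 0 0"

```text
time: 5.72
tool_pos: [460.7, -159.7, 49.5]
tcp_rot: [3.14, -0.009, 0.04]
contact_force: [19.3, 6.3, -11.9]
grip_width: 0.3
finger_force: 9.2
```

Stop reached (force rises). Back off, rise, and look.

>>> apply_moves --motion "0.008 0 0 0; 0 0 -0.05 0; 0 0 -0.05 0; 0 0 -0.05 0; -0.01 0 -0.02 0; 0 0 0 0; 0 0 0 0" --fingers -0.1

```text
time: 6.6
tool_pos: [453.7, -159.6, 218.0]
tcp_rot: [-3.141, 0.002, 0.041]
contact_force: [-0.8, 0.1, -0.3]
grip_width: 41.3
finger_force: 0.0
```

Run:
```python
from h import *
c=wcap();print(np.round(c["o"]["tool_pos"],1),np.round(c["o"]["tcp_rot"],3),c["o"]["contact_force"])
P,u,v=wpts(c)
def sel(x0,x1,y0,y1,z0,z1):return P[(P[:,0]>x0)&(P[:,0]<x1)&(P[:,1]>y0)&(P[:,1]<y1)&(P[:,2]>z0)&(P[:,2]<z1)]
Q=sel(465,570,-240,-75,41,55);print("box",cv2.minAreaRect(Q[:,:2].astype(np.float32)))
for s in (1,-1):
    y=-158+26.5*s
    Q=sel(475,540,y-25,y+25,33,43);print("post",s,len(Q),cv2.minAreaRect(Q[:,:2].astype(np.float32)),np.median(Q,axis=0))
    Q=sel(462,545,y-25,y+25,14,29);print("body",s,len(Q),cv2.minAreaRect(Q[:,:2].astype(np.float32)),np.median(Q,axis=0))
for t in["oblong_former_mid","round_former_mid"]:
  for r in bot.cut_out(c,t)[:2]:
    Q=wpts(c,r["pixels"])[0];print(t,r["p"],r["point"],np.median(Q,axis=0))
cv2.imwrite("pics/w2.png",cv2.resize(c["img"][60:260,150:390],None,fx=3,fy=3,interpolation=2))
```

```text
[ 453.7 -159.6  218. ] [-3.141e+00  2.000e-03  4.100e-02] [-0.75199263  0.13263257 -0.31395488]
box ((508.4008483886719, -157.53717041015625), (91.699951171875, 136.6741943359375), 2.2792913913726807)
post 1 511 ((505.5088806152344, -130.6692352294922), (35.22947311401367, 20.18584442138672), 4.572809219360352) [ 504.58088606 -131.06467532   36.87843346]
body 1 1542 ((503.2621765136719, -131.4942626953125), (49.98075485229492, 82.51023864746094), 89.98316192626953) [ 513.93390933 -133.01347735   18.69310346]
post -1 269 ((507.65008544921875, -184.0608673095703), (20.40495491027832, 20.592443466186523), 77.65841674804688) [ 507.97222771 -183.70272231   36.74659742]
body -1 1873 ((503.6759033203125, -184.49752807617188), (82.49803161621094, 49.991764068603516), 0.007660510018467903) [ 512.24699928 -183.39525689   18.67148907]
oblong_former_mid 0.66 [232.7, 126.1] [ 510.36894415 -132.23647177   19.18231507]
round_former_mid 0.94 [277.3, 130.0] [ 510.77178682 -183.70812957   18.86305163]
```

View pics/w2.png

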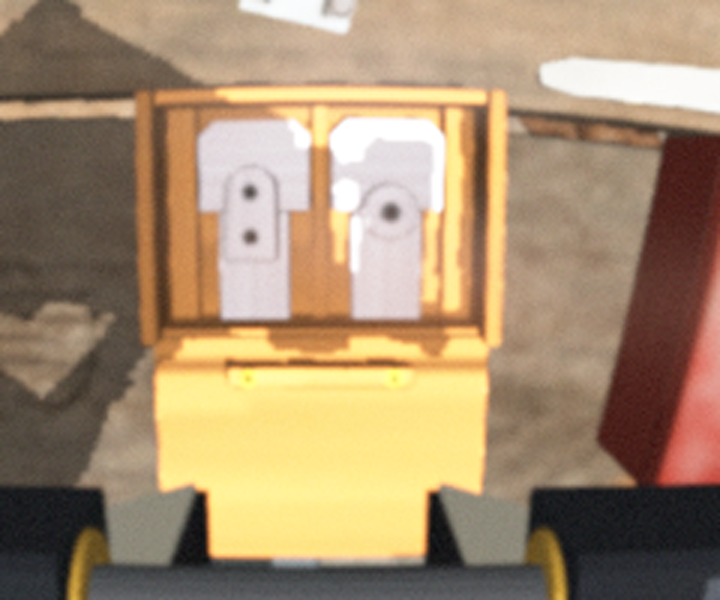

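The crop shows the oblong post in the left pocket (250,215) and the round post in the right pocket (390,212). The oblong post's centre is about (505.5,-131). I go down with a 26 mm opening, which leaves room between the web and the wall.

>>> apply_moves --motion "0.027 -0.0133 0 0; 0.026 -0.0132 0 0; 0 0 0.05 0; 0 0 0.05 0; 0 0 0.04 0; 0 0 0 0" --fingers -0.435

```text
time: 7.5
tool_pos: [503.8, -130.1, 75.9]
tcp_rot: [-3.138, 0.008, 0.042]
contact_force: [1.2, -0.2, 0.3]
grip_width: 26.2
finger_force: 0.0
```

>>> apply_moves --motion "0 0 0.015 0; 0 0 0.015 0; 0 0 0.015 0; 0 0 0.0105 0; 0 0 0 0; 0 0 0 0"

```text
time: 8.25
tool_pos: [506.4, -131.2, 24.0]
tcp_rot: [3.141, -0.001, 0.042]
contact_force: [0.2, 0.2, 0.7]
grip_width: 25.9
finger_force: 0.0
```

>>> apply_moves --motion "0 0 0.001 0; 0 0 0 0; 0 0 0 0; 0 0 0 0" --fingers -1

```text
time: 8.75
tool_pos: [506.6, -131.3, 23.2]
tcp_rot: [3.141, -0.001, 0.042]
contact_force: [1.1, -0.3, 5.5]
grip_width: 19.5
finger_force: 30.0
```

>>> apply_moves --motion "0 0 -0.005 0; 0 0 -0.015 0; 0 0 -0.03 0; 0 0 -0.03 0; 0 0 -0.02 0; 0 0 0 0"

```text
time: 9.5
tool_pos: [506.2, -131.2, 124.3]
tcp_rot: [3.141, -0.002, 0.042]
contact_force: [0.1, -0.6, -4.7]
grip_width: 19.5
finger_force: 30.0
```

The force reading matches the former's weight, so it is held. I check clearance near the press while moving across to look at the jig.

>>> apply_moves --motion "-0.006 -0.04 -0.015 0; -0.006 -0.04 -0.015 0; -0.006 -0.04 -0.015 0; -0.006 -0.04 -0.015 0; -0.006 -0.04 -0.015 0; -0.006 -0.03 0 8.5; 0 0 0 0; 0 0 0 0"

```text
time: 10.5
tool_pos: [460.0, 96.8, 196.8]
tcp_rot: [3.141, 0.002, -0.105]
contact_force: [-0.2, -0.8, -3.3]
grip_width: 19.6
finger_force: 30.0
```

Run:
```python
from h import *
t=bot.capture("top");P,_,_=pts(t)
m=(P[:,0]>380)&(P[:,0]<600)&(P[:,1]>150)&(P[:,1]<300)&(P[:,2]>50);print("press min y",np.percentile(P[m][:,1],[0,1,5]) if m.any() else None)
c=wcap();print(np.round(c["o"]["tool_pos"],1),np.round(c["o"]["tcp_rot"],3))
P,u,v=wpts(c)
def sel(x0,x1,y0,y1,z0,z1):return P[(P[:,0]>x0)&(P[:,0]<x1)&(P[:,1]>y0)&(P[:,1]<y1)&(P[:,2]>z0)&(P[:,2]<z1)]
for n,a in dict(all=(490,700,40,180,4.5,50),high=(490,700,40,180,21,50)).items():
    Q=sel(*a);print(n,len(Q),cv2.minAreaRect(Q[:,:2].astype(np.float32)))
for r in bot.cut_out(c,"jig")[:1]:
    cn=max(cv2.findContours(r["pixels"].astype(np.uint8),0,1)[0],key=len)[:,0]
    W=wplane(c,cn[:,0],cn[:,1],6.);print("mask",r["p"],cv2.minAreaRect(W[:,:2].astype(np.float32)))
for r in bot.cut_out(c,"catch")[:1]:
    Q=wpts(c,r["pixels"])[0];print("catch",r["p"],r["point"],np.median(Q,axis=0))
np.savez("w3.npz",**{k:c[k] for k in("img","range_z","W","fx","fy","cx","cy")})
cv2.imwrite("pics/w3.png",cv2.resize(c["img"][0:300,100:420],None,fx=2,fy=2,interpolation=2))
```

```text
press min y [150.03895946 150.5864816  152.64408374]
[460.3  96.5 197. ] [ 3.141e+00  2.000e-03 -1.060e-01]
all 11702 ((589.429443359375, 110.396484375), (97.21077728271484, 176.48788452148438), 83.52880859375)
high 2056 ((615.078857421875, 108.80184936523438), (87.44429779052734, 108.77648162841797), 85.75189208984375)
mask 0.97 ((589.5743408203125, 110.67364501953125), (98.03827667236328, 176.56573486328125), 83.6596450805664)
catch 0.91 [211.6, 47.9] [611.65656083 128.33028329  19.95270773]
```

View pics/w3.png

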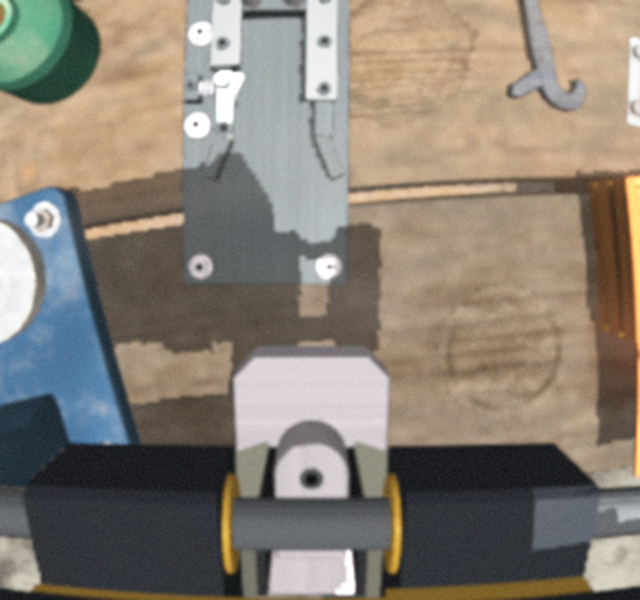

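The crop shows the jig with its near edge at row 280, the cheeks at rows 125-180, and the former held square with its head forward. The mouth comes out at about (585.6,105.3) with yaw -6.4°. Next I check how the former sits in the grip and the press clearance.

Run:
```python
from h import *
c=dict(np.load("w1.npz"));P,_,_=wpts(c)
for z0,z1 in((10,40),(40,90),(90,400)):
    m=(P[:,0]>420)&(P[:,0]<620)&(P[:,1]>175)&(P[:,1]<300)&(P[:,2]>z0)&(P[:,2]<z1);print(z0,m.sum(),np.round(np.percentile(P[m],[1,99],axis=0)) if m.any() else None)
c=dict(np.load("w3.npz"));P,u,v=wpts(c)
T=np.array([460.3,96.5,197.]);a=-.106;ex=np.array([np.cos(a),np.sin(a)]);ey=np.array([-ex[1],ex[0]])
L=np.c_[(P[:,:2]-T[:2])@ex,(P[:,:2]-T[:2])@ey,P[:,2]-T[2]]
m=(abs(L[:,1])<40)&(L[:,0]>5)&(L[:,0]<60)&(L[:,2]<4)&(L[:,2]>-12)
Q=L[m];print(len(Q),np.round(np.percentile(Q,[0.5,50,99.5],axis=0),1),cv2.minAreaRect(Q[:,:2].astype(np.float32)))
```

```text
10 1619 [[421. 216.  10.]
 [576. 258.  30.]]
40 0 None
90 0 None
3485 [[  8.8 -21.1 -11. ]
 [ 23.9   0.8  -3.6]
 [ 36.1  22.4   3.4]] ((21.78542137145996, 0.5637054443359375), (44.46489715576172, 29.164642333984375), 89.33483123779297)
```

The former is centred on the TCP to within 1 mm and square. I carry it to the plate with its mid point about 48 mm before the mouth.

>>> apply_moves --motion "0.038 -0.011 0 0.3; 0.0377 -0.0107 0 0; 0 0 0.05 0; 0 0 0.05 0; 0 0 0.04 0; 0 0 0.02 0; 0 0 0 0"

```text
time: 11.58
tool_pos: [537.2, 109.8, 36.0]
tcp_rot: [3.141, 0.004, -0.113]
contact_force: [0.6, -0.1, -3.5]
grip_width: 19.5
finger_force: 30.0
```

```bash
cat > j.py <<'E'
from h import *
c=wcap();o=c["o"];print(np.round(o["tool_pos"],1),np.round(o["tcp_rot"],3),np.round(o["contact_force"],1))
P,u,v=wpts(c)
a=np.radians(-6.4);ex=np.array([np.cos(a),np.sin(a)]);ey=np.array([-ex[1],ex[0]]);M=np.array([585.6,105.3])
L=np.c_[(P[:,:2]-M)@ex,(P[:,:2]-M)@ey,P[:,2]]
print("tcp in jig",np.round([(o["tool_pos"][:2]-M)@ex,(o["tool_pos"][:2]-M)@ey],1))
def rect(n,x0,x1,y0,y1,z0,z1):
    Q=L[(L[:,0]>x0)&(L[:,0]<x1)&(L[:,1]>y0)&(L[:,1]<y1)&(L[:,2]>z0)&(L[:,2]<z1)]
    if len(Q)>20:
        r=cv2.minAreaRect(Q[:,:2].astype(np.float32));print(n,len(Q),"c",np.round(r[0],1),np.round(r[1],1),round(r[2],2),"lo/hi",np.round(np.percentile(Q,[1,99],axis=0),1).tolist())
rect("keepers",15,80,-40,40,25,33)
rect("keepR",15,80,-40,0,25,33)
rect("keepL",38,80,0,40,25,33)
rect("plate+jig",-10,110,-70,80,4,60)
E
cat > k.py <<'E'
from j import *
zt=o["tool_pos"][2]-3.4
rect("head",-40,60,-30,30,zt-4,zt+2.5)
cv2.imwrite("pics/w4.png",cv2.resize(c["img"][40:300,120:400],None,fx=2,fy=2,interpolation=2))
E
python3 k.py
```

```text
[537.2 109.8  36. ] [ 3.141  0.004 -0.113] [ 0.6 -0.1 -3.5]
tcp in jig [-48.6  -0.9]
keepers 5147 c [50.3 -0.3] [70.5 59.3] 90.0 lo/hi [[21.7, -34.8, 25.2], [79.7, 34.0, 31.1]]
keepR 3099 c [ 50.3 -22.1] [59.4 27.2] 0.96 lo/hi [[21.3, -34.9, 25.2], [79.5, -12.0, 30.9]]
keepL 2020 c [60.7 21.1] [27.7 38.6] 89.98 lo/hi [[41.8, 9.5, 25.3], [79.7, 34.4, 31.2]]
plate+jig 24750 c [42.3  5.3] [ 97.5 104.7] 89.86 lo/hi [[-8.9, -41.9, 5.3], [88.2, 52.0, 42.9]]
head 3683 c [9.2 0.2] [59.9 98.3] 89.85 lo/hi [[-39.1, -29.1, 28.9], [56.9, 28.8, 34.7]]
```

View pics/w4.png

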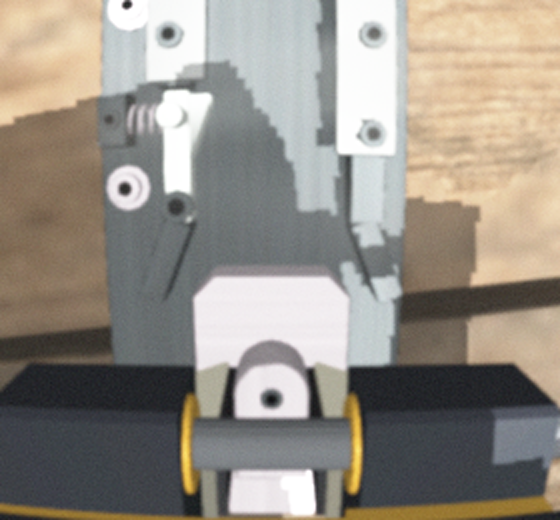

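The crop shows the head centred (col 271) between the keepers' inner edges (207 and 337) and clear of the cheeks. I lower it onto the plate.

>>> apply_moves --motion "0 0 0.006 0; 0 0 0.004 0; 0 0 0.001 0; 0 0 0 0; 0 0 0 0"

```text
time: 12.25
tool_pos: [538.5, 110.5, 27.1]
tcp_rot: [3.142, -0.001, -0.112]
contact_force: [1.0, -0.6, -0.0]
grip_width: 19.8
finger_force: 30.0
```

It rests on the plate (the weight is off the wrist). I let go, then check.

>>> apply_moves --motion "0 0 0 0; 0 0 0 0; 0 0 0 0" --fingers -0.4

```text
time: 12.62
tool_pos: [538.4, 110.5, 26.9]
tcp_rot: [3.142, -0.001, -0.112]
contact_force: [-0.3, -0.2, -0.7]
grip_width: 27.7
finger_force: 0.0
```

```bash
cat > k2.py <<'E'
from j import *
rect("head",-35,-8,-26,26,17,25)
rect("head front",-20,0,-26,26,17,25)
E
python3 k2.py
```

```text
[538.4 110.5  26.9] [ 3.142e+00 -1.000e-03 -1.120e-01] [-0.3 -0.2 -0.7]
tcp in jig [-47.5  -0.1]
keepers 5707 c [50.2 -0.3] [59.6 70.4] 0.05 lo/hi [[21.4, -34.8, 25.2], [79.6, 34.0, 31.2]]
keepR 3448 c [ 50.2 -21.9] [59.7 27.3] 0.33 lo/hi [[21.0, -34.9, 25.2], [79.5, -11.3, 30.9]]
keepL 2227 c [60.7 21.3] [27.3 38.7] 89.42 lo/hi [[41.9, 9.4, 25.2], [79.6, 34.3, 31.7]]
plate+jig 26949 c [42.2  5.1] [ 97.4 105. ] 89.66 lo/hi [[-9.0, -41.9, 5.3], [88.0, 52.0, 37.3]]
head 2888 c [-23.1   0.4] [44.3 23.7] 89.94 lo/hi [[-34.7, -21.1, 18.7], [-11.6, 21.9, 22.9]]
head front 1222 c [-10.   0.] [19.9 51.9] 0.03 lo/hi [[-19.9, -25.5, 17.6], [-0.6, 25.5, 23.0]]
```

The former lies square (head centre 0.4 mm left, yaw within 0.1°). I rise, go behind it with closed fingers, and push low down.

>>> apply_moves --motion "0 0 -0.015 0; 0 0 -0.02 0; -0.03 0 0 0; -0.033 0 0 0; 0 0 0 0"

```text
time: 13.3
tool_pos: [473.9, 117.8, 62.6]
tcp_rot: [3.141, 0.001, -0.111]
contact_force: [1.4, -1.1, 0.1]
grip_width: 27.5
finger_force: 0.0
```

>>> apply_moves --motion "0 0 0.02 0; 0 0 0.02 0; 0 0 0.01 0; 0 0 0 0; 0 0 0 0" --fingers -1

```text
time: 13.92
tool_pos: [476.4, 117.5, 12.3]
tcp_rot: [-3.141, -0.001, -0.112]
contact_force: [-0.2, 1.0, -0.7]
grip_width: 0.8
finger_force: 0.0
```

>>> apply_moves --motion "0.006 0 0 0; 0.006 0 0 0; 0.006 0 0 0; 0.006 0 0 0; 0.006 0 0 0; 0.006 0 0 0; 0.006 0 0 0; 0 0 0 0"

```text
time: 14.92
tool_pos: [518.1, 112.7, 11.7]
tcp_rot: [-3.142, -0.001, -0.112]
contact_force: [-0.8, -0.5, -0.4]
grip_width: 0.5
finger_force: 0.0
```

>>> apply_moves --motion "0.006 0 0 0; 0.006 0 0 0; 0.006 0 0 0; 0 0 0 0"

```text
time: 15.42
tool_pos: [536.0, 110.8, 11.7]
tcp_rot: [-3.141, -0.001, -0.112]
contact_force: [-0.5, -0.2, 1.4]
grip_width: 0.6
finger_force: 0.1
```

```bash
cat > k3.py <<'E'
from j import *
rect("post",-30,70,-13,13,36.5,43)
rect("head",0,60,-17,17,19,24)
r=bot.cut_out(c,"oblong_former_mid")[:1]
if r: Q=wpts(c,r[0]["pixels"])[0];print(r[0]["p"],r[0]["point"],np.round([(Q[:,:2]-M)@ex,(Q[:,:2]-M)@ey],0).min(1),np.round([(Q[:,:2]-M)@ex,(Q[:,:2]-M)@ey],0).max(1))
cv2.imwrite("pics/w5.png",cv2.resize(c["img"][60:320,120:400],None,fx=2,fy=2,interpolation=2))
E
python3 k3.py
```

```text
[536.  110.8  11.7] [-3.141e+00 -1.000e-03 -1.120e-01] [-0.5 -0.2  1.4]
tcp in jig [-49.9  -0.1]
keepers 6539 c [50.1 -0.2] [70.3 59.5] 89.99 lo/hi [[21.4, -34.9, 25.2], [78.8, 34.0, 30.8]]
keepR 3988 c [ 49.8 -24.5] [59.2 25.2] 3.94 lo/hi [[21.0, -35.0, 25.2], [78.6, -18.3, 30.7]]
keepL 2504 c [60.3 22.3] [25.8 38.4] 88.14 lo/hi [[41.8, 17.5, 25.2], [78.9, 34.4, 30.5]]
plate+jig 30275 c [40.1  5. ] [ 97.4 100.3] 89.93 lo/hi [[-9.1, -41.9, 5.5], [82.3, 52.0, 39.7]]
post 3394 c [ 5.7 -0.9] [20.  35.8] 89.29 lo/hi [[-11.7, -10.4, 37.2], [22.7, 9.0, 40.4]]
head 3555 c [21.  0.] [34.  41.9] 89.88 lo/hi [[1.6, -16.6, 19.3], [41.6, 16.8, 22.3]]
0.56 [256.5, 134.8] [-38. -23.] [44. 21.]
```

View pics/w5.png

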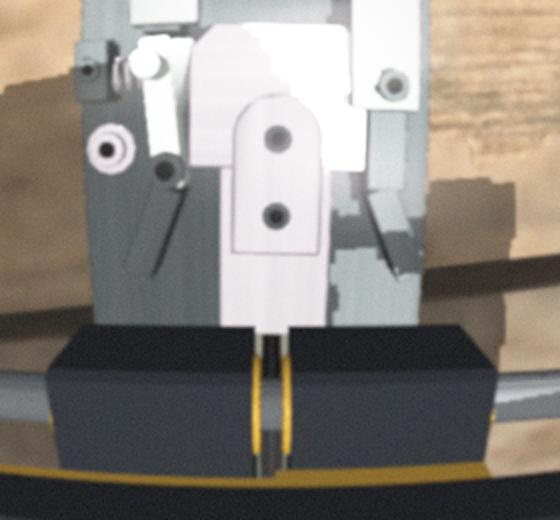

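The former is straight in the way (post at (277,175)), its head just at the catch, with the mid point at x=5.7. About 34 mm remain.

>>> apply_moves --motion "0.005 0 0 0; 0.005 0 0 0; 0.005 0 0 0; 0.005 0 0 0; 0 0 0 0"

```text
time: 16.15
tool_pos: [556.2, 108.5, 11.8]
tcp_rot: [-3.141, -0.002, -0.112]
contact_force: [-0.1, -0.2, -0.5]
grip_width: 0.5
finger_force: 0.0
```

>>> apply_moves --motion "0.004 0 0 0; 0.004 0 0 0; 0.003 0 0 0; 0.002 0 0 0; 0.001 0 0 0; 0 0 0 0"

```text
time: 16.9
tool_pos: [569.6, 107.0, 11.8]
tcp_rot: [-3.141, -0.001, -0.112]
contact_force: [0.3, -0.1, 0.6]
grip_width: 0.3
finger_force: 0.0
```

>>> apply_moves --motion "0.001 0 0 0; 0.001 0 0 0; 0.001 0 0 0; 0.001 0 0 0; 0 0 0 0"

```text
time: 17.52
tool_pos: [570.8, 106.8, 11.2]
tcp_rot: [3.141, 0.005, -0.112]
contact_force: [-7.1, 0.6, 4.5]
grip_width: 0.5
finger_force: 3.7
```

```bash
python3 k3.py | egrep "tcp|post|head"
```

```text
tcp in jig [-14.9  -0.2]
post 3504 c [26.8 -1.4] [20.1 63.8] 89.42 lo/hi [[-4.3, -11.0, 37.2], [57.8, 8.5, 40.6]]
head 3441 c [29.9  0.1] [33.9 59.9] 89.81 lo/hi [[0.4, -16.5, 19.4], [59.7, 16.7, 22.2]]
```

>>> apply_moves --motion "0.002 0 0 0; 0.002 0 0 0; 0 0 0 0; 0 0 0 0"

```text
time: 18.12
tool_pos: [570.9, 106.7, 10.3]
tcp_rot: [3.14, 0.013, -0.112]
contact_force: [-16.7, 2.2, 6.9]
grip_width: 0.6
finger_force: 8.7
```

It is hard against the stop. I back off, rise, and check the catch.

>>> apply_moves --motion "-0.015 0 0 0; -0.03 0 0 0; -0.03 0 -0.03 0; 0 0 -0.05 0; 0 0 -0.05 0; 0 0 0 0; 0 0 0 0"

```text
time: 19.0
tool_pos: [502.4, 114.5, 141.3]
tcp_rot: [3.141, -0.0, -0.112]
contact_force: [-0.1, 0.4, -0.5]
grip_width: 0.5
finger_force: 0.0
```

```bash
cat > k4.py <<'E'
from j import *
rect("post",10,65,-13,13,36.5,43)
rect("shank",-20,10,-20,20,18,25)
cv2.imwrite("pics/w6.png",cv2.resize(c["img"][0:150,130:330],None,fx=4,fy=4,interpolation=2))
E
python3 k4.py
```

```text
[502.4 114.5 141.3] [ 3.141 -0.    -0.112] [-0.1  0.4 -0.5]
tcp in jig [-83.7  -0.2]
keepers 1936 c [50.1 -0.4] [59.9 70.1] 0.02 lo/hi [[21.1, -34.7, 25.2], [79.6, 34.2, 31.3]]
keepR 1166 c [ 50.4 -20.5] [30.9 59.6] 87.35 lo/hi [[20.9, -34.8, 25.2], [79.5, -10.0, 31.1]]
keepL 751 c [60.7 21.5] [26.8 38.4] 89.09 lo/hi [[41.7, 9.7, 25.1], [79.7, 34.4, 31.4]]
plate+jig 10113 c [42.1  5.3] [ 97.4 104. ] 89.94 lo/hi [[-8.9, -42.0, 5.3], [88.4, 52.5, 43.9]]
post 855 c [39.8 -1.5] [19.9 35.4] 90.0 lo/hi [[22.7, -11.4, 36.9], [56.5, 8.5, 40.6]]
shank 441 c [ 2.7 -1.1] [27.8 13.2] 89.95 lo/hi [[-3.9, -14.9, 18.3], [9.2, 12.7, 22.5]]
```

View pics/w6.png

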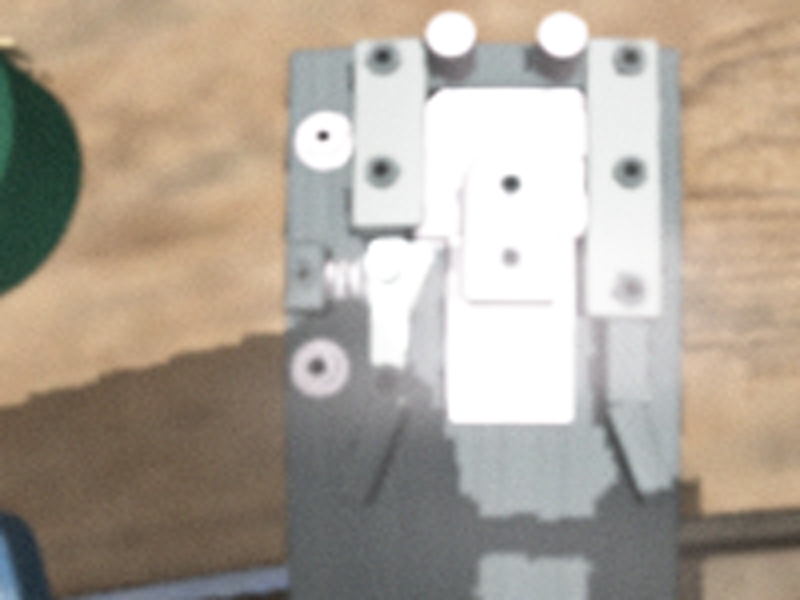

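The crop shows the former home (rear end 3.9 mm outside the mouth, mid point at 39.8). The catch nose at (440,242) sits inside the way, behind the shoulder. I hand in.

```bash
python3 -c "
from plant import bot
print(bot.close_job())"
```

```text
the job is handed in; nothing more can be done
None
```

The oblong-post former is fully home in the jig with the spring catch in behind its shoulder, the round-post one is still in its pocket, and the job is handed in (no verdict came back).

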